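# Hold the board clamp open at its set-pointer

### The arm

A 6-joint arm with a two-finger parallel gripper is mounted at the origin on a cart in front of the work surface, level with it; the furniture and walls round the work are solid. World frame = base frame: x ahead of the robot, y to its left, z up, the work surface at z = 0. Lengths are in m, angles in rad, forces in N, time in s.
With the tool pointing down it reaches from about 0.25 to 0.775 m from the base axis. Payload 4 kg.
Tool frame: the origin (TCP) lies between the finger pads; the fingertips stand 25 mm ahead of it and the grasp point (between the pads) lies 6 mm ahead of it (robot.tip_reach is the z of the fingertips in the tool frame, in m); z points along the fingers, y is the line along which they close (so a half turn about z gives the same grasp; the last joint's range is limited). The gripper opens to 94 mm and grips with 3 to 60 N. Pads are 16 mm wide; open, the fingers measure 119 mm over their backs; the gripper's body (75 mm by 177 mm) begins 78 mm behind the grasp point.
Start: joints at [1.171, 0.087, 1.371, -0, 1.684, -0.103], TCP at [0.161, 0.526, 0.231] pointing down, gripper open.
Joint ranges: [-3.1, 3.1], [-0.76, 2.03], [0.27, 2.55], [-1.08, 4.22], [0.17, 2.65], [-2.57, 2.57]. Speed limits (rad/s): [2.79, 2.79, 3.14, 3.14, 3.14, 3.14].

### API

Orientations are given as [roll, pitch, yaw] about the fixed x, y, z axes, in that order (R = Rz(yaw) Ry(pitch) Rx(roll)).
In Python, from bench import robot gives the robot as it stands. The module is installed in compiled form; this text tells all that it offers.
- The arm moves only by the shell command python3 -m handwheel 'ROWS'. ROWS is JSON, a list of rows, each a list of 3 entries, a list of its own where there are three numbers: the turn, a rotation vector about the world's x, y, z in units of 90 degrees (1.0 is 90 degrees), then the shift along the world's x, y, z in units of 0.05 m (1.0 is 0.05 m), then the closure, from 0 (fully open) to 1 (shut). A call has 1 to 5 rows; each row shifts and turns the commanded pose from where the row before left it; what a row does not reach is not made up. A row lasts 1/10 s, in which the tool goes at most 50 mm and 8.59 degrees, less where a joint would pass 70% of its speed; a pose out of reach is approached as far as the arm can. A call with a number of a shift or a turn outside -1 to 1 is refused whole. A call with a gripper value outside its range is refused whole. The fingers move at their own pace and stop on an object; the grip force is fixed at half the most. Time passes only in rows, so rows that do not move let the fingers close. It gives the time, the measured TCP pose, the force, the opening and the grip force at its end, in the units of the state.
- robot.get_obs(): the state, without advancing time (a new reading comes with each control period).
- robot.snapshot(name): name is "scene" or "top" or "wrist"; returns (picture, depth): 420x560x3 uint8, red, green, blue; 420x560 float32, m along the optical axis (not along the pixel's ray), 0 where there is no reading.
- robot.calibration(name): a dict with "mtx" (3x3 intrinsics, pixels), "extrinsics" (4x4, takes a point from camera to world coordinates); the wrist camera has in their place "hand_eye" (4x4, takes a point from camera to tool coordinates, whose origin is the TCP and whose axes are the flange's). Camera axes: x right, y down, z forward; pixel columns grow to the right and rows downward; lengths in m; the calibration is good to about 2 mm. A picture is of the moment at which its call begins: read the wrist's pose just before it. calibration takes no time and is no camera call.
- robot.close_job(): hands the job in; it is judged then, once.
Trained networks look in the newest picture that a camera, given by its name, has taken for a name from the list of things; names that differ only in an ending like _2 or _b are one class to them, and where a whole thing is asked for, a point or a joint stands for the part that bears it (a point fixed in the world has none). Each returns a list of dicts, best first, with "p" (0 to 1); they miss things now and then, are a little off and sometimes report something else, mostly with a low value. They report only what shows in the picture. A call takes as long as a camera call.
- robot.boxes_of(query, camera): "bbox" ([left, top, right, bottom] in pixels, round what is visible of it).
The state is a dict: "time": time; "joint_positions": joint angles; "qvel": joint speeds; "joint_torque": joint torques, N m; "tool_pos": TCP position; "ee_rot": TCP orientation; "wrist_force": force on the tool from outside, world axes, zero at the start; "wrist_torque": the same for the moment, N m; "width": finger opening in m; "finger_force": force on a finger pad.
Only numpy, scipy, OpenCV 4.12 (cv2) and the standard library are available. Lean on these libraries where they do the work, as an engineer would, in place of code of your own. Each camera call takes 0.05 s, during which the arm holds its last target. There are 200 camera calls.

### The job

The spring-jaw board clamp on the bench needs opening so that I can lay the next board in. Tip the front of its dust lid up by the lug, slip the lid out from under the two rear clips and lay it gently on the bench, flat, right way up and clear of the other things. Then pull the sliding jaw out by its grip post until the jaw's index line meets the tip of the set-pointer (too little and the board will not go in, too far and it falls through), and finish while still holding it there against its spring; leave the pointer and the other things where they are.

Things in the scene. Friction and masses are not known exactly. Their poses are not given: they have to be found in the camera images.
- board_clamp: grey case 180x124x50 mm (x, y, z), walls 5 mm, on a dark 188x132x22 mm base fixed to the bench; rim 72 mm, inner floor 27 mm above the bench. Origin: centre of the underside. +x points to its rear (fixed jaw, springs, clips), -x to its front, where the jaw pulls. Two 8 mm guide rods run along x inside at y = +-40 mm, 40 mm up; beside the grip post 29 mm are free on either side (y) down to the floor.
- clip_lip (a point): point midway between the two steel keeper clips on the case's rear wall (each 24 mm wide, 36 mm to either side in y), at the front edge and underside of their lips: 82 mm behind the case's centre, 77.5 mm above the bench; lip tops 80.5 mm. The lips lie over the lid's rear edge. Axes as the case's.
- lid: plastic lid, plate 181x124x4 mm, 5 mm deep ribs below, 0.12 to 0.21 kg, loose on the case's rim (plate underside 72 mm above the bench). Its front rib hooks behind the front wall: turn the front up about the rear edge (0.15 to 0.2 rad; clips bind near 0.25), draw it 15 mm or more to the front (-x), then lift. Origin: centre line, at the ribs' lower edges, 5 mm below the plate (z = 0 when flat on the bench).
- lid_lug (a point): middle of the upright lug on the lid near its front edge (71 mm in front of the lid's origin, -x): 28 mm long (x), 10 mm thick (y), 28 mm tall; this point is half-way up, 14 mm above the plate's top. Axes as the lid's.
- lid_rear (a point): middle of the lower rear edge of the lid's plate, 88 mm behind (+x) and 5 mm above the lid's origin: the line about which the lid tips. Seated, it lies 6 mm under the clips' lips with 1.5 mm play above and 2 mm behind. Axes as the lid's, which agree with the case's when seated.
- jaw: the sliding jaw, black block 92 mm wide (y) with index plate and grip post; it slides along the case's x only. Its origin coincides with the case's when closed (rest) and moves toward the case's front (-x) as it opens, stop at 44 mm. A spring returns it: about 5 N when closed, rising 1.5 N per cm (10 to 11 N at 38 mm).
- grip_mid (a point): centre, half-way up, of the upright aluminium grip post by which the jaw is pulled: 18 mm long (x), 14 mm thick (y), 22 mm tall, on a stem 14 mm wide; this point is 57 mm above the bench, the post's top 68 mm, 4 mm below the rim. The jaw's front face stands 20 mm behind this point (+x). Axes as the case's.
- jaw_index (a point): end of the dark index line on the small plate on top of the sliding jaw, at its +y end, 64 mm above the bench; it moves with the jaw along case x
- pointer_tip (a point): tip of the small dark set-pointer that rides stiffly on the scale bar along the case's +y wall, 64 mm above the bench; the jaw is open to the mark when jaw_index lies at the same case x as this tip. Axes as the case's.
- pointer (a joint): setting of the pointer, m, = how far the jaw must be pulled out from closed to be at the mark (0.018 to 0.038). It is not to be moved.
- left_bench (a point): a fixed point on the bench top to the left of the clamp, across the narrow gap between the two benches: the middle of a free stretch 190 mm deep (x) and 150 mm wide (y), one place with room for the lid when it lies with its length along world x, lug toward the robot. The bench top is flat at z = 0.
- blower: blue rubber blower bulb standing upright, 54 mm wide, 86 mm tall; origin at the centre of its underside
- driver_red: screwdriver 174 mm long, 18 mm thick, lying flat; origin at its centre, on its underside
- side_cutters: side cutters 140x49x15 mm, lying flat; origin at their centre, on their underside
- flux_jar: small jar with a black cap, 49 mm wide, 32 mm tall; origin at the centre of its underside

How it is judged:
By the outcome, as a careful person would: the job done as asked, in the order asked, and still so for the second after the job is handed in, while the arm keeps its last pose, push and grip.
It also fails if it takes over 54 s, if anything falls off the work surface, if the arm or the gripper's body presses on something with over 40 N, if the wrist force passes 120 N, or if a joint passes its speed limit or range.

## Working session

There is one attempt and no reset: what is moved stays moved. The work goes in short steps, Python scripts to look and compute and a shell command to move; the robot and the scene stay as the last step left them, time stands still between calls to the robot, and variables do not carry over. Pictures are saved under pics/ and viewed, at most 10 in all, crops included, and the job is handed in when it is done.

```bash
mkdir -p pics
cat > h.py <<'E'
import numpy as np, cv2
from bench import robot
from scipy.spatial.transform import Rotation as R
def snap(cam,fn=None):
    o=robot.get_obs(); im,d=robot.snapshot(cam); c=robot.calibration(cam)
    if 'extrinsics' in c: T=np.array(c['extrinsics'])
    else:
        W=np.eye(4); W[:3,:3]=R.from_euler('xyz',o['ee_rot']).as_matrix(); W[:3,3]=o['tool_pos']; T=W@np.array(c['hand_eye'])
    if fn: cv2.imwrite('pics/'+fn,im[:,:,::-1])
    return im,d,np.array(c['mtx']),T
def cloud(d,K,T):
    v,u=np.mgrid[:d.shape[0],:d.shape[1]]
    p=np.stack([(u-K[0,2])/K[0,0]*d,(v-K[1,2])/K[1,1]*d,d],-1)
    P=p@T[:3,:3].T+T[:3,3]; P[d<=0]=np.nan; return P
def proj(X,K,T):
    p=(np.atleast_2d(X)-T[:3,3])@T[:3,:3]; q=p@K.T; return q[:,:2]/q[:,2:]
E
python3 - <<'E'
from h import *
np.set_printoptions(precision=3,suppress=True)
o=robot.get_obs();print(o['time'],o['tool_pos'],o['ee_rot'],robot.tip_reach,o['wrist_force'],o['width'])
for cam in ['scene','top']:
    im,d,K,T=snap(cam,cam+'0.png'); P=cloud(d,K,T); print(cam,T[:3,3])
    for n in ['board_clamp','lid','lid_lug','pointer','blower','driver_red','side_cutters','flux_jar']:
        for b in robot.boxes_of(n,cam)[:2]:
            l,t,r,bo=map(int,b['bbox']); print(n,round(b['p'],2),(l,t,r,bo),P[(t+bo)//2,(l+r)//2])
E
```

```text
0.0 [0.161 0.526 0.229] [-3.139 -0.     2.845] 0.025 [-0.079 -1.045  0.166] 0.09399347091522499
scene [ 0.081 -0.654  0.719]
board_clamp 0.93 (223, 179, 327, 278) [ 0.54  -0.304  0.075]
lid 0.78 (224, 182, 329, 257) [ 0.559 -0.292  0.076]
lid_lug 0.96 (225, 180, 326, 258) [ 0.56  -0.289  0.074]
driver_red 0.57 (355, 276, 407, 338) [ 0.541 -0.542  0.014]
driver_red 0.54 (222, 181, 329, 256) [ 0.563 -0.287  0.073]
side_cutters 0.64 (304, 282, 368, 336) [ 0.496 -0.475  0.003]
flux_jar 0.83 (198, 151, 221, 175) [ 0.648 -0.025  0.03 ]
top [ 0.47  -0.295  0.975]
board_clamp 0.76 (240, 168, 325, 260) [ 0.578 -0.285  0.075]
board_clamp 0.68 (246, 171, 318, 261) [ 0.574 -0.285  0.076]
lid 0.65 (250, 170, 314, 265) [ 0.572 -0.285  0.076]
lid_lug 0.63 (248, 171, 320, 263) [ 0.572 -0.289  0.076]
lid_lug 0.57 (244, 169, 322, 254) [ 0.585 -0.287  0.074]
blower 0.61 (345, 183, 372, 207) [ 0.622 -0.453  0.054]
driver_red 0.74 (390, 213, 403, 265) [ 0.526 -0.539  0.03 ]
side_cutters 0.82 (356, 217, 375, 282) [ 0.505 -0.475 -0.   ]
side_cutters 0.34 (345, 182, 370, 205) [ 0.627 -0.451  0.054]
flux_jar 0.58 (152, 171, 179, 192) [ 0.661 -0.017  0.04 ]
```

Run:
```python
import cv2
im=cv2.imread('pics/top0.png')[130:330,130:420]
a=cv2.resize(im,None,fx=2.7,fy=2.7,interpolation=cv2.INTER_CUBIC);cv2.imwrite('pics/top0c.png',a)
```

```text
(no output)
```

View pics/top0c.png

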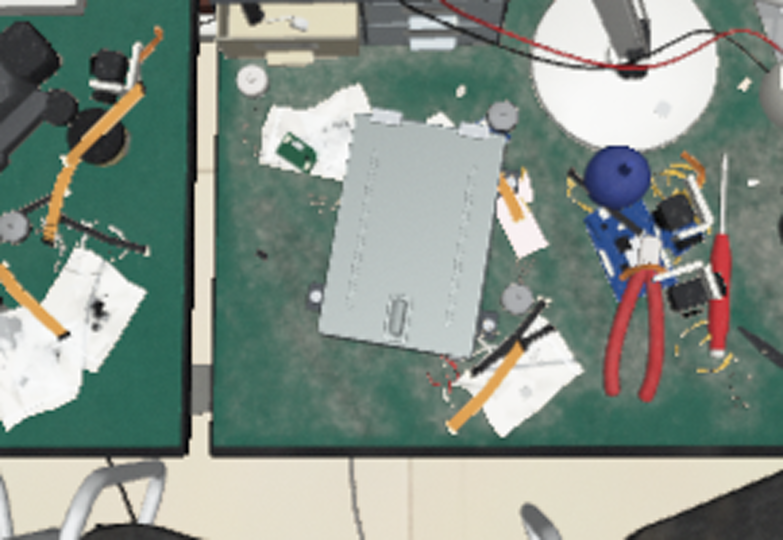

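View pics/scene0.png

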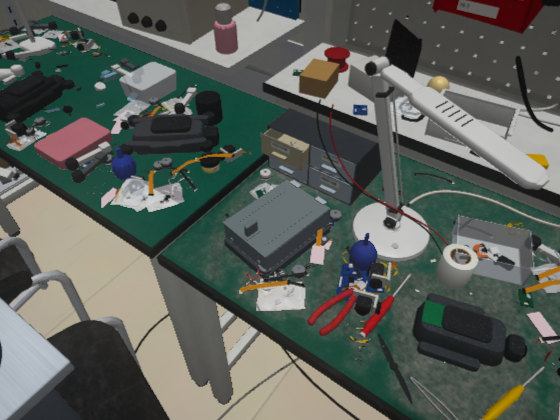

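Run:
```python
from h import *
np.set_printoptions(precision=4,suppress=True)
im,d,K,T=snap('top'); P=cloud(d,K,T)
m=(abs(P[...,2]-.076)<.004)&(P[...,0]>.4)&(P[...,0]<.75)&(P[...,1]>-.42)&(P[...,1]<-.15)
n,l,s,c=cv2.connectedComponentsWithStats(m.astype('uint8')); k=1+np.argmax(s[1:,4]); q=P[l==k][:,:2]
r=cv2.minAreaRect(q.astype('f4')); print(r,np.sort(cv2.boxPoints(r),0)); print(cv2.boxPoints(r), np.median(P[l==k][:,2]))
g=(P[...,2]>.085)&(P[...,2]<.115)&(P[...,0]>.45)&(P[...,0]<.57)&(P[...,1]>-.35)&(P[...,1]<-.22); print('lug',g.sum(),P[g].mean(0))
# ortho of left part
H=np.full((250,350),np.nan); C=np.zeros((250,350,3),'uint8')
# x .2..0.7 => rows, y .6..-.1
xs=.2+.002*np.arange(250)[::-1]; ys=.6-.002*np.arange(350)
X,Y=np.meshgrid(xs,ys,indexing='ij'); uv=np.round(proj(np.stack([X,Y,0*X],-1).reshape(-1,3),K,T)).astype(int)
ok=(uv[:,0]>=0)&(uv[:,0]<560)&(uv[:,1]>=0)&(uv[:,1]<420)
Cf=C.reshape(-1,3); Hf=H.reshape(-1)
Cf[ok]=im[uv[ok,1],uv[ok,0]]; Hf[ok]=P[uv[ok,1],uv[ok,0],2]
Hc=cv2.applyColorMap(np.clip(np.nan_to_num(H,nan=-.03)*1000*5+100,0,255).astype('uint8'),cv2.COLORMAP_JET)
out=np.hstack([C[:,:,::-1],Hc])
for i in range(0,250,25):
    cv2.putText(out,f'{xs[i]:.2f}',(0,i+6),0,.3,(255,255,255))
for j in range(0,350,50): cv2.putText(out,f'{ys[j]:.1f}',(j,248),0,.3,(255,255,255))
cv2.imwrite('pics/ortho.png',cv2.resize(out,(800,300)))
```

```text
((0.5761773586273193, -0.2853469252586365), (0.12408249080181122, 0.18622975051403046), 80.27536010742188) [[ 0.4739 -0.3622]
 [ 0.4949 -0.3308]
 [ 0.6575 -0.2399]
 [ 0.6784 -0.2085]]
[[ 0.4739 -0.3308]
 [ 0.6575 -0.3622]
 [ 0.6784 -0.2399]
 [ 0.4949 -0.2085]] 0.07557938585343427
lug 63 [ 0.5057 -0.2736  0.1026]
```

View pics/ortho.png

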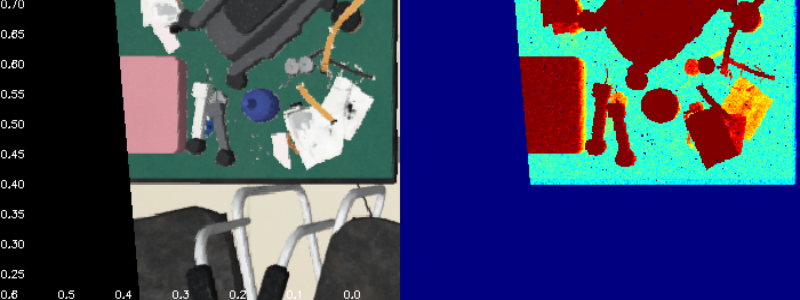

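Run:
```python
from h import *
np.set_printoptions(precision=3,suppress=True)
im,d,K,T=snap('top'); P=cloud(d,K,T)
im2,d2,K2,T2=snap('scene'); P2=cloud(d2,K2,T2)
s=.004; x0,y0=.3,-.75; H=np.full((140,300),-1.)
H1=[]
for Q in (P,P2):
    G=np.full((140,300),-1.)
    q=Q.reshape(-1,3); q=q[~np.isnan(q[:,0])]
    i=((q[:,0]-x0)/s).astype(int); j=((q[:,1]-y0)/s).astype(int)
    ok=(i>=0)&(i<140)&(j>=0)&(j<300)&(q[:,2]<.5); np.maximum.at(G,(i[ok],j[ok]),q[ok,2]); H1.append(G)
A,B=H1; print('seen',(A>-1).mean(),(B>-1).mean())
for nm,G in (('top',A),('both',np.maximum(A,B))):
    bad=((G>.012)|((G<-.02)&(G>-1))|(A==-1)&(B==-1)).astype('f4')
    res=[]
    for a in range(0,180,15):
        k=np.zeros((61,61),'uint8'); cv2.fillPoly(k,[cv2.boxPoints(((30,30),(.124/s,.185/s),a)).round().astype(int)],1)
        f=cv2.filter2D(bad,-1,k.astype('f4'),borderType=cv2.BORDER_CONSTANT)
        f[:30]=f[-30:]=9999;f[:,:30]=f[:,-30:]=9999
        xx=x0+s*np.arange(140)[:,None];yy=y0+s*np.arange(300)[None]; f[np.hypot(xx,yy)>.78]=9999
        for _ in range(2):
            u=np.unravel_index(f.argmin(),f.shape); res.append((f[u],a,x0+s*u[0],y0+s*u[1])); f[max(0,u[0]-12):u[0]+12,max(0,u[1]-12):u[1]+12]=9999
    res.sort(); print(nm); [print(np.round(r,3)) for r in res[:8]]
V=cv2.applyColorMap(np.clip(A*1000*6+100,0,255).astype('uint8'),cv2.COLORMAP_JET)[::-1,::-1]
V=cv2.resize(V,(800,373),interpolation=0)
W=np.zeros((140,300,3),'uint8')
X,Y=np.meshgrid(x0+s*np.arange(140),y0+s*np.arange(300),indexing='ij'); uv=np.round(proj(np.stack([X,Y,0*X],-1).reshape(-1,3),K,T)).astype(int)
uv=np.clip(uv,0,[559,419]); W=im[uv[:,1],uv[:,0]].reshape(140,300,3)[::-1,::-1,::-1]
W=cv2.resize(W,(480,224)); V=cv2.resize(V,(800,373)); o=np.zeros((597,800,3),'uint8'); o[:373]=V; o[373:,:480]=W; cv2.imwrite('pics/hm.png',o)
```

```text
seen 0.7383333333333333 0.7437857142857143
top
[78.    60.     0.428 -0.146]
[83.    45.     0.436 -0.146]
[83.   75.    0.44 -0.13]
[86.    90.     0.448 -0.63 ]
[ 89.    105.      0.456  -0.63 ]
[106.     90.      0.448  -0.582]
[110.     60.      0.42   -0.098]
[115.    150.      0.464  -0.15 ]
both
[108.    105.      0.452  -0.63 ]
[111.     90.      0.448  -0.63 ]
[140.     90.      0.448  -0.582]
[156.    150.      0.488  -0.154]
[156.    165.      0.484  -0.162]
[158.    135.      0.476  -0.158]
[163.    120.      0.452  -0.618]
[169.     75.      0.448  -0.602]
```

View pics/hm.png

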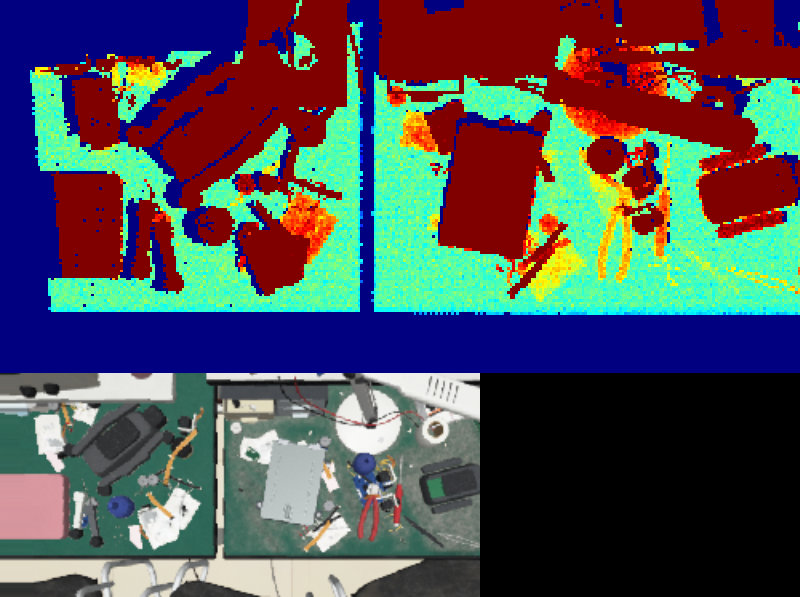

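Run:
```python
from h import *
np.set_printoptions(precision=0,suppress=True,linewidth=220)
for cam in ('top','scene'):
    im,d,K,T=snap(cam); P=cloud(d,K,T); q=P.reshape(-1,3); q=q[~np.isnan(q[:,0])]
    G=np.full((18,24),-999.)
    i=((q[:,0]-.4)/.015).astype(int); j=((.2-q[:,1])/.015).astype(int)
    ok=(q[:,0]>.4)&(q[:,1]<.2)&(i<18)&(j<24)
    for a in range(18):
        for b in range(24):
            m=ok&(i==a)&(j==b)
            if m.any(): G[a,b]=1000*np.median(q[m,2])
    print(cam,'cols y=.2..-.16, rows x=.67..0.4'); print(G[::-1])
    c=im[120:270,60:260] if cam=='scene' else im[140:310,60:260]
    cv2.imwrite(f'pics/c_{cam}.png',c[:,:,::-1])
a=cv2.resize(cv2.imread('pics/c_scene.png'),(400,300),interpolation=2); b=cv2.resize(cv2.imread('pics/c_top.png'),(400,300),interpolation=2)
cv2.imwrite('pics/lb.png',np.hstack([a,b]))
```

```text
top cols y=.2..-.16, rows x=.67..0.4
[[  60.   63.   75.   75.   74.   74.   74.   55.   52.   27.   37.    2.  552.   33.   37.   29.    1.    1.    2.  558.   -2.    2.    1.    4.]
 [  63.   63.   71.   75.   75.   71.   51.   52.   53.    4.    1.    2.   33.   32.   29.    3.    1.    2.  590.    1.   -1.    2.    2.    4.]
 [  62.   63.   62.   68.   62.   46.   52.   54.   42.    2.    1.    2.    3.    1.    2.    2.    2.  640.  615.   -2.   -1.    2.    2.    2.]
 [  60.   63.   62.   58.   47.   54.   53.   42.    3.    2.    2.    5.    3.    1.    1.    2.    1.    2.    1.   -2.   -0.    1.    2.    1.]
 [  56.   60.   56.   51.   53.   51.   41.    3.    2.    2.    3.   29.    3.    2.    1.    2.    2.    2.    2.   -1.    0.    1.    1.    2.]
 [   2.   40.   52.   51.   36.    2.    2.   23.   23.   46.   42.   27.   23.   26.    3.    3.    1.    2.    2.   -2.    0.    1.    1.    2.]
 [-999.   53.   52.   36.    2.    2.    1.   13.    3.    2.    3.   13.    3.    3.    2.   24.   26.    1.    2.   -3.   -0.    2.    2.    1.]
 [   2.   52.   52.    5.    2.   
[... 3569 characters left out ...]
0. -779. -778.   34.   38.   36.   36.   24.   16.    3.   -0.    0.    1.    0.   -8.   -0.    1.    1.    0.]
 [   2.   -0.   -0.   -0.   -1.    1.   -0. -775. -775.   34.   33.   34.   29.    2.    1.    0.    1.    0. -334.  -10.   -1.    1.    1.    1.]
 [   1.   16.   -1.   -0.   -0.    0.    0. -773.   -2.    1.    2.    2.    2.    1.    1.    1.    1.    0. -362.  -14.   -1.    1.    1.    1.]
 [   2.    2.   -0.   -0.   -1.   -1.    1.   -0.   -0.    1.    1.   -0.   -0.   -0.    0. -308. -303. -304. -332.  -17. -777. -238. -310. -313.]
 [  -1.   -1.   -1.   -0.   -0.   -0.    0.   -1.   -0.   -0.   -0.   -0.   -1.   -1.    0.   -1.   -0.   -0.   -0.  -15. -779.   -1.   -1.   -0.]]
```

View pics/lb.png

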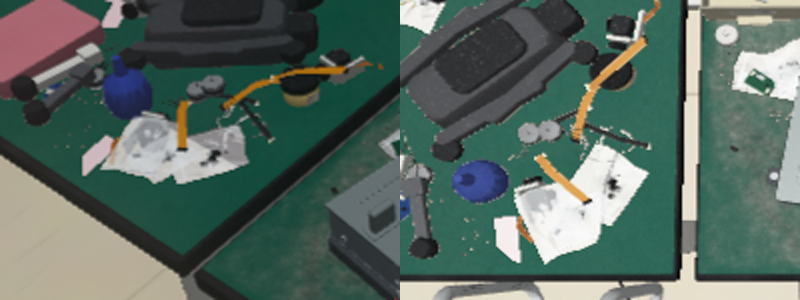

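```bash
python3 -m handwheel '[[[0,0,0.02],[0.3,-0.89,0],0.3],[[0,0,0.02],[0.38,-0.89,0],0.3],[[0,0,0.02],[0.38,-0.89,0],0.3],[[0,0,0.02],[0.38,-0.89,0],0.3],[[0,0,0],[0.38,-0.89,0],0.3]]'; python3 -m handwheel '[[[0,0,0],[0.38,-0.89,0],0.3],[[0,0,0],[0.38,-0.89,0],0.3],[[0,0,0],[0.38,-0.89,0],0.3],[[0,0,0],[0.38,-0.89,0],0.3],[[0,0,0],[0.38,-0.89,0],0.3]]'
```

```text
time: 1.65
tool_pos: [0.2521, 0.3018, 0.2306]
ee_rot: [3.141, 0.001, 2.972]
wrist_force: [1.5, 0.3, 0.5]
width: 0.0657
finger_force: 0.0
time: 2.15
tool_pos: [0.3472, 0.0791, 0.231]
ee_rot: [3.141, 0.002, 2.971]
wrist_force: [0.8, 1.2, 0.0]
width: 0.066
finger_force: 0.0
```

```bash
python3 -m handwheel '[[[0,0,0],[0.38,-0.9,0],0.3],[[0,0,0],[0.38,-0.9,0],0.3],[[0,0,0],[0.38,-0.9,0],0.3],[[0,0,0],[0.38,-0.9,0],0.3],[[0,0,0],[0.38,-0.9,0],0.3]]'; python3 -m handwheel '[[[0,0,0],[0.38,-0.9,0],0.3],[[0,0,0],[0.2,-0.9,0],0.3],[[0,0,0],[0,0,0],0.3],[[0,0,0],[0,0,0],0.3]]'
python3 - <<'E'
from h import *
np.set_printoptions(precision=4,suppress=True)
im,d,K,T=snap('wrist','w1.png'); P=cloud(d,K,T); print(T[:3,3],T[:3,2])
for z0,z1 in((.07,.082),(.095,.108)):
    m=(P[...,2]>z0)&(P[...,2]<z1)&(P[...,0]>.4)&(P[...,0]<.72)&(P[...,1]>-.42)&(P[...,1]<-.18)
    n,l,s,c=cv2.connectedComponentsWithStats(m.astype('uint8')); k=1+np.argmax(s[1:,4]); q=P[l==k]
    print(s[k],cv2.minAreaRect(q[:,:2].astype('f4')),np.median(q[:,2]),q.mean(0))
E
```

```text
time: 2.65
tool_pos: [0.4423, -0.1462, 0.2308]
ee_rot: [3.141, 0.001, 2.97]
wrist_force: [0.3, 0.5, 1.9]
width: 0.066
finger_force: 0.0
time: 3.05
tool_pos: [0.4706, -0.2345, 0.2299]
ee_rot: [3.14, -0.001, 2.969]
wrist_force: [0.1, 0.1, 0.4]
width: 0.0654
finger_force: 0.0
[ 0.3967 -0.2202  0.3834] [ 0.2533 -0.0422 -0.9665]
[ 194  218  112   92 7858] ((0.5394783616065979, -0.27724629640579224), (0.12414300441741943, 0.11467163264751434), 80.23025512695312) 0.07537334719048178 [ 0.5378 -0.2667  0.0754]
[243 232  11  27 267] ((0.504459023475647, -0.2712705731391907), (0.010103649459779263, 0.027240842580795288), 80.77483367919922) 0.10263944990809754 [ 0.5036 -0.2706  0.102 ]
```

View pics/w1.png

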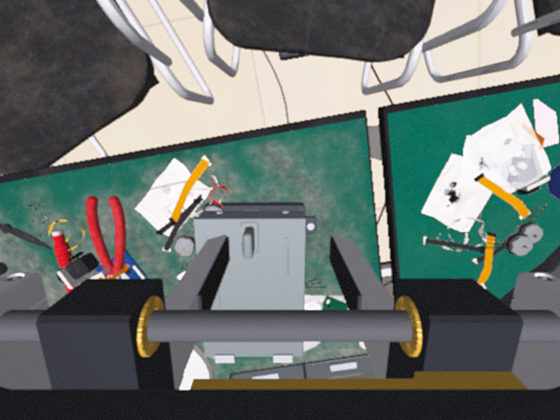

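```bash
python3 -m handwheel '[[[0,0,0.003],[0.35,-0.38,-0.4],0.5],[[0,0,0],[0.34,-0.37,-0.6],0.6],[[0,0,0],[0,0,-0.6],0.6],[[0,0,0],[0,0,-0.6],0.6],[[0,0,0],[0,0,-0.3],0.6]]'; python3 -m handwheel '[[[0,0,0],[0,0,0],0.6],[[0,0,0],[0,0,0],0.6],[[0,0,0],[0,0,0],1],[[0,0,0],[0,0,0],1],[[0,0,0],[0,0,0],1]]'
```

```text
time: 3.6
tool_pos: [0.5042, -0.2689, 0.1029]
ee_rot: [3.139, -0.004, 2.977]
wrist_force: [-0.9, 0.4, -0.2]
width: 0.0376
finger_force: 0.0
time: 4.1
tool_pos: [0.5058, -0.2718, 0.1068]
ee_rot: [-3.141, 0.002, 2.975]
wrist_force: [-0.2, -0.2, -0.2]
width: 0.0169
finger_force: 0.0
```

```bash
python3 -m handwheel '[[[0,0,0],[0,0,0],1],[[0,0,0],[0,0,0],1],[[0,0,0],[0,0,0],1]]'; python3 -m handwheel '[[[0.0037,0.022,0],[0.025,-0.004,0.11],1],[[0.0037,0.022,0],[0.029,-0.005,0.11],1]]'
```

```text
time: 4.4
tool_pos: [0.5056, -0.2722, 0.1063]
ee_rot: [-3.14, 0.001, 2.975]
wrist_force: [-0.7, -0.7, 3.6]
width: 0.0098
finger_force: 30.0
time: 4.6
tool_pos: [0.5074, -0.272, 0.1166]
ee_rot: [3.141, -0.072, 2.974]
wrist_force: [-2.4, -0.6, 1.3]
width: 0.0097
finger_force: 30.0
```

```bash
python3 -m handwheel '[[[0.0037,0.022,0],[0.032,-0.005,0.109],1],[[0.0037,0.022,0],[0.036,-0.006,0.108],1],[[0.0037,0.022,0],[0.04,-0.007,0.106],1],[[0,0,0],[0,0,0],1]]' 2>&1 | tail -3;  python3 -m handwheel '[[[0.0037,0.022,0],[0.032,-0.005,0.109],1],[[0.0037,0.022,0],[0.036,-0.006,0.108],1],[[0.0037,0.022,0],[0.04,-0.007,0.106],1],[[0,0,0],[0,0,0],1]]'
python3 - <<'E'
from h import *
im,d,K,T=snap('wrist','w2.png')
im,d,K,T=snap('scene'); cv2.imwrite('pics/s2.png',cv2.resize(im[130:280,180:380,::-1],(800,600),interpolation=2))
E
```

```text
wrist_force: [0.3, -0.6, -0.2]
width: 0.0099
finger_force: 30.0
time: 5.4
tool_pos: [0.5194, -0.2738, 0.148]
ee_rot: [3.141, -0.28, 2.976]
wrist_force: [0.8, -1.9, -0.5]
width: 0.0098
finger_force: 30.0
```

View pics/s2.png

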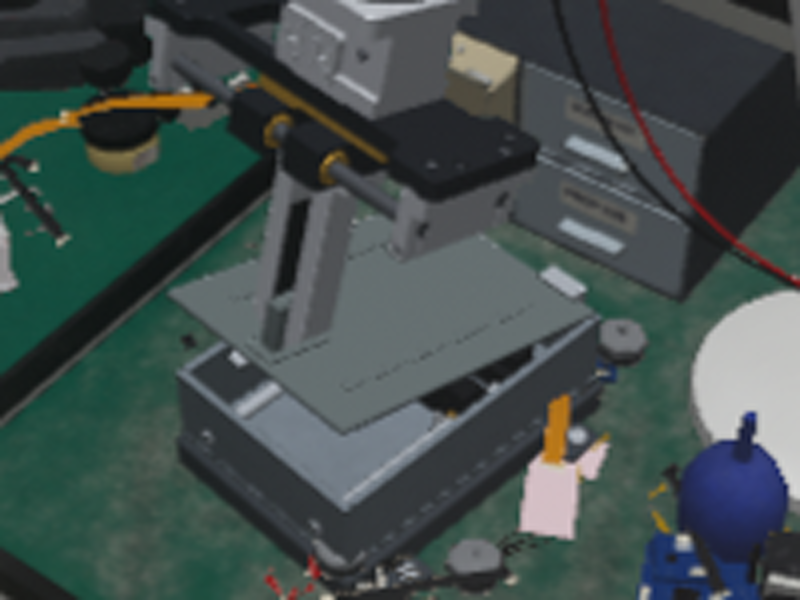

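```bash
python3 -m handwheel '[[[-0.0037,-0.022,0],[-0.038,0.006,-0.106],1],[[-0.0037,-0.022,0],[-0.038,0.006,-0.105],1],[[-0.0037,-0.022,0],[-0.038,0.006,-0.103],1],[[0,0,0],[0,0,0],1]]'
python3 - <<'E'
from h import *
np.set_printoptions(precision=4,suppress=True)
for cam in('top','scene'):
    im,d,K,T=snap(cam); P=cloud(d,K,T)
    # lid frame coords
    c=np.array([.576,-.285]); ph=-.1665; e=np.array([np.cos(ph),np.sin(ph)]); n=np.array([-e[1],e[0]])
    X=(P[...,:2]-c)@e; Y=(P[...,:2]-c)@n
    for a in np.arange(-.1,.1,.02):
        for (lo,hi) in((-.055,-.03),(.03,.055)):
            m=(abs(X-a)<.004)&(Y>lo)&(Y<hi); 
            print(cam,round(a,2),round(lo,2),m.sum(),np.round(1000*np.nanmedian(P[m][:,2]),1) if m.any() else '',end=' | ')
        print()
E
```

```text
time: 5.9
tool_pos: [0.5117, -0.2724, 0.1327]
ee_rot: [3.141, -0.176, 2.974]
wrist_force: [-0.6, -0.7, 0.4]
width: 0.0096
finger_force: 30.0
top -0.1 -0.06 39 1.8 | top -0.1 0.03 37 1.5 | 
top -0.08 -0.06 70 104.6 | top -0.08 0.03 47 104.1 | 
top -0.06 -0.06 128 464.7 | top -0.06 0.03 41 248.6 | 
top -0.04 -0.06 154 497.5 | top -0.04 0.03 30 369.6 | 
top -0.02 -0.06 142 497.3 | top -0.02 0.03 176 480.2 | 
top 0.0 -0.06 117 488.7 | top 0.0 0.03 143 490.2 | 
top 0.02 -0.06 6 468.4 | top 0.02 0.03 121 490.1 | 
top 0.04 -0.06 0  | top 0.04 0.03 55 479.3 | 
top 0.06 -0.06 0  | top 0.06 0.03 0  | 
top 0.08 -0.06 0  | top 0.08 0.03 0  | 
scene -0.1 -0.06 103 9.0 | scene -0.1 0.03 87 1.4 | 
scene -0.08 -0.06 330 431.4 | scene -0.08 0.03 85 103.6 | 
scene -0.06 -0.06 710 443.1 | scene -0.06 0.03 68 25.8 | 
scene -0.04 -0.06 795 424.9 | scene -0.04 0.03 18 -780.9 | 
scene -0.02 -0.06 322 359.2 | scene -0.02 0.03 81 478.4 | 
scene 0.0 -0.06 88 55.2 | scene 0.0 0.03 34 -768.4 | 
scene 0.02 -0.06 51 84.3 | scene 0.02 0.03 17 -777.8 | 
scene 0.04 -0.06 56 81.1 | scene 0.04 0.03 17 -777.9 | 
scene 0.06 -0.06 46 77.7 | scene 0.06 0.03 16 -777.2 | 
scene 0.08 -0.06 63 75.2 | scene 0.08 0.03 19 -779.1 |
```

```bash
python3 -m handwheel '[[[0,0,0],[-0.12,0.02,0],1],[[0,0,0],[-0.15,0.025,0],1],[[0,0,0],[-0.15,0.025,0],1],[[0,0,0],[-0.15,0.025,0],1],[[0,0,0],[-0.07,0.012,0],1]]'
```

```text
time: 6.5
tool_pos: [0.4803, -0.2673, 0.1331]
ee_rot: [3.141, -0.176, 2.975]
wrist_force: [1.0, -0.5, -1.3]
width: 0.0098
finger_force: 30.0
```

```bash
python3 -m handwheel '[[[0,0,0],[0,0,0.1],1],[[0,0,0],[0,0,0.2],1],[[0,0,0],[0,0,0.25],1],[[0,0,0],[0,0,0.25],1],[[0,0,0],[0,0,0.2],1]]';python3 -m handwheel '[[[-0.0046,-0.0276,0],[0,0,0.15],1],[[-0.0046,-0.0276,0],[0,0,0],1],[[-0.0046,-0.0276,0],[0,0,0],1],[[-0.0046,-0.0276,0],[0,0,0],1],[[0,0,0],[0,0,0],1]]'
python3 - <<'E'
from h import *
np.set_printoptions(precision=4,suppress=True)
im,d,K,T=snap('scene'); cv2.imwrite('pics/s3.png',cv2.resize(im[110:260,180:380,::-1],(600,450),interpolation=2))
E
```

```text
time: 7.0
tool_pos: [0.4818, -0.2678, 0.1852]
ee_rot: [-3.141, -0.173, 2.975]
wrist_force: [0.8, 0.8, -2.2]
width: 0.0099
finger_force: 30.0
time: 7.5
tool_pos: [0.4806, -0.2675, 0.1919]
ee_rot: [-3.141, 0.002, 2.975]
wrist_force: [-0.8, -0.4, -1.4]
width: 0.0097
finger_force: 30.0
```

View pics/s3.png

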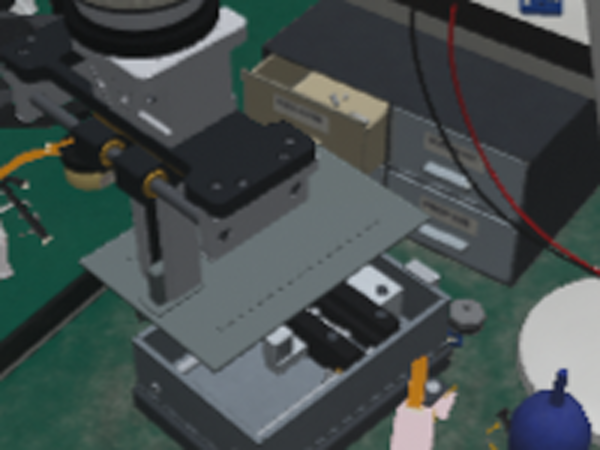

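```bash
python3 -m handwheel '[[[0,0,0.02],[-0.2,0.5,0],1],[[0,0,0.0265],[-0.255,0.71,0],1],[[0,0,0.0265],[-0.255,0.71,0],1],[[0,0,0.0265],[-0.255,0.71,0],1],[[0,0,0.0065],[-0.05,0.2,0],1]]'; python3 -m handwheel '[[[0,0,0],[0,0,0],1],[[0,0,0],[0,0,0],1],[[0,0,0],[0,0,0],1]]'
cat > lidfit.py <<'E'
from h import *
np.set_printoptions(precision=4,suppress=True)
import sys
z0,z1=float(sys.argv[1]),float(sys.argv[2])
A=[]
for cam in('top','scene'):
    im,d,K,T=snap(cam); P=cloud(d,K,T)
    m=(P[...,2]>z0)&(P[...,2]<z1)&(P[...,0]>.38)&(P[...,0]<.63)&(P[...,1]>-.21)&(P[...,1]<-.04)
    hsv=cv2.cvtColor(im,cv2.COLOR_RGB2HSV); m&=hsv[...,1]<60
    n,l,s,c=cv2.connectedComponentsWithStats(m.astype('uint8')); k=1+np.argmax(s[1:,4]); q=P[l==k]
    for _ in range(5):
        f=np.linalg.lstsq(np.c_[q[:,:2]-[.5,-.125],np.ones(len(q))],q[:,2],rcond=None)[0]
        r=q[:,2]-np.c_[q[:,:2]-[.5,-.125],np.ones(len(q))]@f; q=q[abs(r)<.004]
    print(cam,len(q),'slope x,y, z',f,q.min(0),q.max(0)); print(cv2.minAreaRect(q[:,:2].astype('f4')))
E
python3 lidfit.py .12 .2
```

```text
time: 8.05
tool_pos: [0.4297, -0.1235, 0.1912]
ee_rot: [3.14, 0.0, -3.138]
wrist_force: [-0.2, -1.2, -1.0]
width: 0.0098
finger_force: 30.0
time: 8.35
tool_pos: [0.4309, -0.1272, 0.1906]
ee_rot: [-3.141, 0.0, 3.14]
wrist_force: [0.4, -0.1, -1.3]
width: 0.0099
finger_force: 30.0
top 4025 slope x,y, z [0.0025 0.001  0.16  ] [ 0.46   -0.1895  0.1561] [ 0.5898 -0.0649  0.1641]
((0.5248066186904907, -0.12725743651390076), (0.12433244287967682, 0.12945832312107086), 89.6883773803711)
scene 2260 slope x,y, z [-0.0049  0.0011  0.1592] [ 0.4062 -0.1908  0.1556] [ 0.5875 -0.0692  0.1635]
((0.49752077460289, -0.13192039728164673), (0.18064366281032562, 0.12151981890201569), 1.2752095460891724)
```

```bash
python3 -m handwheel '[[[0,0,0],[0,0.04,-0.4],1],[[0,0,0],[0,0,-0.6],1],[[0,0,0],[0,0,-0.6],1],[[0,0,0],[0,0,-0.6],1],[[0,0,0],[0,0,-0.4],1]]';python3 -m handwheel '[[[0,0,0],[0,0,-0.15],1],[[0,0,0],[0,0,-0.05],1],[[0,0,0],[0,0,0],1]]'; python3 lidfit.py .005 .03
```

```text
time: 8.95
tool_pos: [0.4293, -0.1243, 0.0581]
ee_rot: [3.14, -0.003, 3.14]
wrist_force: [0.4, 0.6, -0.9]
width: 0.0095
finger_force: 30.0
time: 9.25
tool_pos: [0.431, -0.1246, 0.0513]
ee_rot: [-3.141, 0.002, 3.141]
wrist_force: [0.1, -0.3, -1.7]
width: 0.0096
finger_force: 30.0
top 2914 slope x,y, z [ 0.0033 -0.      0.0207] [ 0.4604 -0.1864  0.0166] [ 0.5911 -0.0626  0.0249]
((0.525751531124115, -0.1244683563709259), (0.13105067610740662, 0.12328297644853592), 0.2910459339618683)
scene 2296 slope x,y, z [ 0.0041 -0.0005  0.0204] [ 0.4063 -0.1874  0.0163] [ 0.5879 -0.0628  0.0244]
((0.4970247149467468, -0.12495693564414978), (0.18151065707206726, 0.12461251765489578), 0.10636838525533676)
```

```bash
python3 -m handwheel '[[[0,0,0],[0,0,-0.08],1],[[0,0,0],[0,0,-0.06],1],[[0,0,0],[0,0,-0.04],1],[[0,0,0],[0,0,-0.02],1],[[0,0,0],[0,0,0],1]]'; python3 -m handwheel '[[[0,0,0],[0,0,-0.02],1],[[0,0,0],[0,0,0],1]]'; python3 lidfit.py .003 .025
```

```text
time: 9.85
tool_pos: [0.4303, -0.1239, 0.0404]
ee_rot: [3.141, 0.0, -3.141]
wrist_force: [-0.7, -0.6, -1.0]
width: 0.0097
finger_force: 30.0
time: 10.05
tool_pos: [0.4304, -0.124, 0.0395]
ee_rot: [3.141, 0.0, -3.141]
wrist_force: [-0.1, -0.4, -1.0]
width: 0.01
finger_force: 30.0
top 2896 slope x,y, z [0.0032 0.0029 0.0089] [ 0.4603 -0.2096  0.0048] [ 0.5904 -0.0619  0.0131]
((0.5251312255859375, -0.13565389811992645), (0.1476047784090042, 0.12951168417930603), 89.44579315185547)
scene 2180 slope x,y, z [0.0015 0.0016 0.0081] [ 0.4049 -0.187   0.0043] [ 0.5869 -0.0621  0.0119]
((0.49592188000679016, -0.1245529055595398), (0.18204061686992645, 0.12431198358535767), 0.29220205545425415)
```

Near contact; feel for it with tiny steps.

```bash
python3 -m handwheel '[[[0,0,0],[0,0,-0.015],1],[[0,0,0],[0,0,0],1]]'|grep -E 'pos|wrist'; python3 -m handwheel '[[[0,0,0],[0,0,-0.015],1],[[0,0,0],[0,0,0],1]]'|grep -E 'pos|wrist'
```

```text
tool_pos: [0.4306, -0.1241, 0.0393]
wrist_force: [-0.3, 0.3, 1.6]
tool_pos: [0.4307, -0.1241, 0.0393]
wrist_force: [-2.1, 1.7, 6.5]
```

Run:
```python
from h import *
a=robot.get_obs();print(a['wrist_force'],a['wrist_torque'],a['tool_pos'])
```

```text
[-2.09933916  1.6905078   6.484583  ] [ 0.23105592  0.70266936 -0.05307257] [ 0.43065619 -0.12411719  0.03930677]
```

```bash
python3 -m handwheel '[[[0,0,0],[0,0,0.01],0.6],[[0,0,0],[0,0,0],0.6],[[0,0,0],[0,0,0],0.6],[[0,0,0],[0,0,0],0.6],[[0,0,0],[0,0,0],0.6]]'|grep -E 'width|wrist';python3 -m handwheel '[[[0,0,0],[0,0,0.3],0.6],[[0,0,0],[0,0,0.7],0.6],[[0,0,0],[0,0,0.8],0.6],[[0,0,0],[0,0,0.9],0.6],[[0,0,0],[0,0,0.9],0.6]]'; python3 lidfit.py .003 .025
python3 - <<'E'
from h import *
np.set_printoptions(precision=4,suppress=True)
for cam in('top','scene','wrist'):
  im,d,K,T=snap(cam,'g_'+cam+'.png'); P=cloud(d,K,T)
  for n in('grip_mid','pointer_tip','jaw_index'):
    for b in robot.boxes_of(n,cam)[:2]:
        l,t,r,bo=map(int,b['bbox']); print(cam,n,round(b['p'],2),(l,t,r,bo),P[(t+bo)//2,(l+r)//2])
E
```

```text
wrist_force: [0.1, 0.3, 0.4]
width: 0.0373
time: 11.55
tool_pos: [0.43, -0.1239, 0.22]
ee_rot: [3.141, 0.0, -3.141]
wrist_force: [0.2, -0.5, 0.4]
width: 0.0376
finger_force: 0.0
top 3113 slope x,y, z [0.0009 0.0019 0.0085] [ 0.4107 -0.2097  0.0044] [ 0.5967 -0.0619  0.0125]
((0.5036705732345581, -0.13589376211166382), (0.1860123574733734, 0.14780111610889435), 0.08523879945278168)
scene 3261 slope x,y, z [-0.001  -0.0004  0.0076] [ 0.4053 -0.1872  0.0036] [ 0.5871 -0.0607  0.0116]
((0.4961630702018738, -0.1239972710609436), (0.12640681862831116, 0.1818847358226776), 89.91058349609375)
top grip_mid 0.59 (262, 200, 306, 224) [ 0.5842 -0.289   0.0629]
top jaw_index 0.7 (262, 201, 304, 228) [ 0.5807 -0.2867  0.0555]
top jaw_index 0.5 (242, 170, 324, 262) [ 0.5771 -0.2866  0.0477]
scene grip_mid 0.87 (263, 207, 301, 233) [ 0.576  -0.2945  0.0604]
```

```bash
python3 -m handwheel '[[[0,0,-0.0265],[0.25,-0.68,0],0.6],[[0,0,-0.0265],[0.25,-0.68,0],0.6],[[0,0,-0.0265],[0.25,-0.68,-0.3],0.6],[[0,0,-0.0265],[0.25,-0.68,-0.4],0.6],[[0,0,0],[0,0,-0.3],0.6]]';python3 -m handwheel '[[[0,0,0],[0,0,0],0.6],[[0,0,0],[0,0,0],0.6]]'
python3 - <<'E'
from h import *
np.set_printoptions(precision=4,suppress=True)
im,d,K,T=snap('wrist','w4.png'); P=cloud(d,K,T); np.savez('w4.npz',im=im,P=P,K=K,T=T); print(K[0,0],T[:3,3])
for n in('grip_mid','pointer_tip','jaw_index','pointer','jaw','board_clamp'):
    for b in robot.boxes_of(n,'wrist')[:2]:
        l,t,r,bo=map(int,b['bbox']); print(n,round(b['p'],2),(l,t,r,bo),P[(t+bo)//2,(l+r)//2])
# ortho in case frame at z=.064, 0.25mm/px*..., from x -100..+60, y -75..75
ph=-.1665; c=np.array([.575,-.284]); X,Y=np.meshgrid(np.arange(.06,-.1,-.0004),np.arange(.08,-.08,-.0004),indexing='ij')
e=np.array([np.cos(ph),np.sin(ph)]);n=np.array([-e[1],e[0]])
W=np.concatenate([c+X[...,None]*e+Y[...,None]*n,np.full(X.shape+(1,),.064)],-1)
uv=proj(W.reshape(-1,3),K,T).astype('f4').reshape(X.shape+(2,))
o=cv2.remap(im[:,:,::-1].copy(),uv[...,0],uv[...,1],cv2.INTER_CUBIC); o=cv2.resize(o,(600,600))
for i,x in enumerate(np.arange(.06,-.1,-.01)): cv2.putText(o,f'{x*1000:.0f}',(0,int(i*37.5)+4),0,.35,(0,255,255))
cv2.imwrite('pics/or4.png',o)
E
```

```text
time: 12.75
tool_pos: [0.4807, -0.2633, 0.1664]
ee_rot: [-3.141, -0.001, 2.971]
wrist_force: [-0.2, 0.3, -0.3]
width: 0.0374
finger_force: 0.0
time: 12.95
tool_pos: [0.4801, -0.2591, 0.1685]
ee_rot: [3.14, -0.0, 2.976]
wrist_force: [-0.0, -0.0, 1.3]
width: 0.0378
finger_force: 0.0
293.8136553783665 [ 0.4059 -0.2452  0.3219]
grip_mid 0.59 (237, 274, 313, 311) [ 0.5555 -0.2737  0.0675]
jaw_index 0.79 (246, 274, 315, 311) [ 0.5745 -0.2718  0.0365]
pointer 0.6 (29, 233, 64, 304) [ 0.5138 -0.535   0.012 ]
jaw 0.95 (241, 276, 313, 313) [ 0.5769 -0.2755  0.0358]
board_clamp 0.79 (195, 204, 342, 379) [ 0.5529 -0.2801  0.0682]
```

View pics/or4.png

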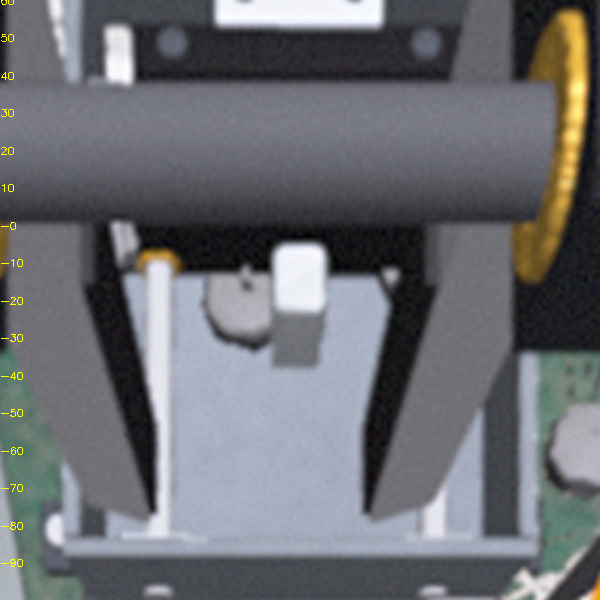

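```bash
python3 -m handwheel '[[[0,0,0],[0.4,0.18,-0.2],0.3],[[0,0,0],[0.4,0.18,-0.2],0.3],[[0,0,0],[0.4,0.17,-0.2],0.3],[[0,0,0],[0,0,0],0.3],[[0,0,0],[0,0,0],0.3]]'
cat > orth.py <<'E'
from h import *
import sys
np.set_printoptions(precision=4,suppress=True)
ph=-.1665; c=np.array([.575,-.284]); e=np.array([np.cos(ph),np.sin(ph)]);n=np.array([-e[1],e[0]])
def case(P): return np.stack([(P[...,:2]-c)@e,(P[...,:2]-c)@n,P[...,2]],-1)
def orth(im,K,T,x0,x1,y0,y1,s,z=.064):
    X,Y=np.meshgrid(np.arange(x1,x0,-s),np.arange(y1,y0,-s),indexing='ij')
    W=np.concatenate([c+X[...,None]*e+Y[...,None]*n,np.full(X.shape+(1,),z)],-1)
    uv=proj(W.reshape(-1,3),K,T).astype('f4').reshape(X.shape+(2,))
    o=cv2.remap(im[:,:,::-1].copy(),uv[...,0],uv[...,1],cv2.INTER_CUBIC,borderValue=0)
    for x in np.arange(np.ceil(x0*100),np.floor(x1*100)+1):
        cv2.putText(o,f'{x*10:.0f}-',(0,int((x1-x/100)/s)+4),0,.35,(0,255,255))
    return o
E
python3 - <<'E'
from orth import *
z=np.load('w4.npz'); Q=case(z['P']); m=(Q[...,2]>.062)&(Q[...,2]<.074)&(abs(Q[...,1])<.02)&(Q[...,0]<.0)&(Q[...,0]>-.04)
print('post top case frame',m.sum(),Q[m].mean(0),Q[m].min(0),Q[m].max(0))
im,d,K,T=snap('wrist','w5.png'); P=cloud(d,K,T); np.savez('w5.npz',im=im,d=d,P=P,K=K,T=T); print(T[:3,3]);Q=case(P)
for nme in('pointer_tip','jaw_index','pointer','jaw','grip_mid'):
    for b in robot.boxes_of(nme,'wrist')[:2]:
        l,t,r,bo=map(int,b['bbox']); print(nme,round(b['p'],2),(l,t,r,bo),Q[(t+bo)//2,(l+r)//2])
o=orth(im,K,T,-.06,.06,.0,.09,.0002)  # 600x450
uv=proj(np.r_[c+0*e+.05*n,.064],K,T)[0]; print(uv)
u,v=map(int,uv); r=im[max(0,v-75):v+75,max(0,u-45):u+45,::-1]; r=cv2.resize(r,(350,600),interpolation=2)
cv2.imwrite('pics/or5.png',np.hstack([o[:600,:450],r]))
E
```

```text
time: 13.8
tool_pos: [0.5402, -0.2333, 0.1386]
ee_rot: [3.141, -0.0, 2.976]
wrist_force: [-0.0, 0.1, -0.5]
width: 0.0657
finger_force: 0.0
post top case frame 259 [-0.0166  0.0009  0.0665] [-0.0247 -0.006   0.0623] [-0.0063  0.0078  0.0689]
[ 0.4661 -0.2193  0.292 ]
pointer_tip 0.72 (280, 249, 292, 266) [-0.0168  0.0518  0.0685]
jaw_index 0.86 (174, 234, 279, 300) [-0.0374  0.0137  0.1286]
pointer 0.6 (282, 247, 293, 266) [-0.0181  0.0526  0.0693]
jaw 0.78 (174, 237, 277, 298) [-0.0387  0.0136  0.1312]
grip_mid 0.77 (173, 233, 278, 297) [-0.0392  0.0134  0.1295]
[283.669  273.0003]
```

View pics/or5.png

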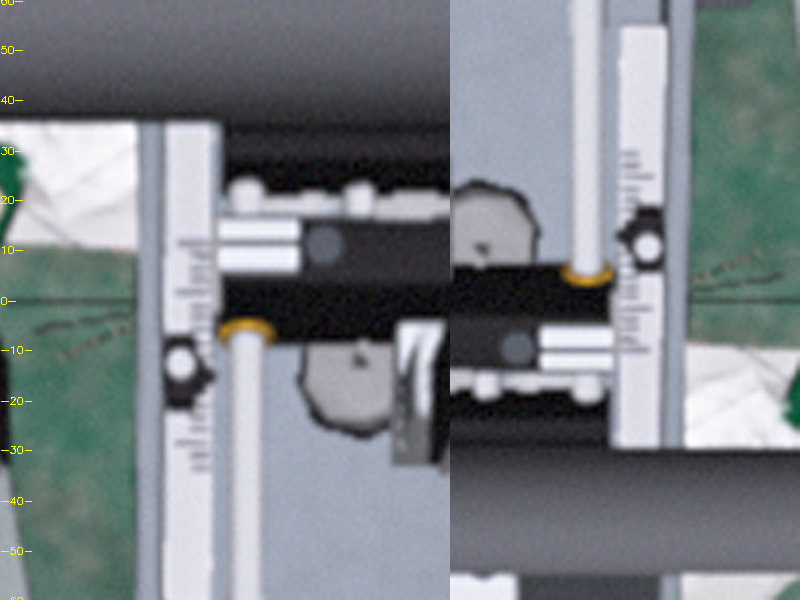

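Run:
```python
from orth import *
z=np.load('w5.npz'); o=orth(z['im'],z['K'],z['T'],-.06,.06,.0,.09,.0002)
g=o.mean(2)
p=g[225:265,240:285].mean(1); w=np.clip(p.max()*.85-p,0,None); w[:10]=0;w[30:]=0; r=225+(w*np.arange(40)).sum()/w.sum(); print('line row',r,60-.2*r,p.round()[::2])
np.set_printoptions(linewidth=200)
print(g[330:420:3,196:226:2].round().astype(int))
```

```text
line row 242.43325797943916 11.513348404112165 [238. 240. 241. 245. 241. 228. 211. 184. 159. 151. 171. 204. 228. 237.
 243. 245. 242. 243. 243. 237.]
[[172 176 182 187 190 191 178 161 132 104  84  82  92 103 113]
 [172 185 198 205 208 208 193 173 141 112  91  89  96 102 107]
 [171 189 208 217 224 225 209 187 153 125 104 101 104  99  97]
 [147 168 192 204 214 215 203 184 159 140 124 119 115 103  96]
 [117 139 166 180 190 192 185 172 158 150 142 134 126 114 108]
 [113 140 168 183 197 200 195 184 169 161 152 146 140 128 121]
 [119 148 178 192 205 209 204 193 177 167 159 157 154 146 140]
 [124 152 181 193 204 207 202 189 174 165 160 161 162 159 156]
 [117 136 157 171 184 190 187 177 166 160 160 163 167 167 166]
 [111 109 120 138 160 174 179 175 167 163 162 167 171 171 169]
 [112  92  92 115 147 169 185 185 180 173 168 170 173 170 166]
 [114  84  75  91 123 155 178 181 179 177 173 173 173 170 167]
 [110  78  62  70  92 120 145 153 160 165 169 170 170 169 168]
 [ 97  68  51  55  67  81 102 115 132 144 154 162 165 168 167]
 [ 78  56  40  41  46  52  65  76  95 115 135 150 160 166 166]
 [ 58
[... 240 characters left out ...]
1 169]
 [ 34  34  47  64 100 132 161 171 175 177 175 172 170 170 171]
 [ 46  53  70  87 121 157 186 195 193 187 179 174 172 170 169]
 [ 75  91 114 128 156 182 201 205 198 188 177 174 173 170 168]
 [112 133 161 176 194 208 213 209 199 188 178 173 172 171 171]
 [130 156 186 199 211 217 216 210 198 185 176 173 175 173 171]
 [134 158 182 193 202 208 207 203 193 181 172 172 175 174 171]
 [136 149 166 177 187 193 195 194 188 178 170 170 172 171 169]
 [156 169 181 186 193 199 202 199 192 181 172 169 169 169 169]
 [173 184 194 196 201 209 211 207 197 185 174 169 168 167 167]
 [168 173 181 186 195 205 208 204 194 183 172 168 167 165 164]
 [170 169 174 180 192 204 210 207 196 183 171 167 166 167 167]]
```

```bash
python3 -m handwheel '[[[0,0,0],[0.19,-0.48,0],0.68],[[0,0,0],[0.2,-0.47,0],0.68],[[0,0,0],[0,0,0],0.68],[[0,0,0],[0,0,0],0.68],[[0,0,0],[0,0,0],0.68]]'
python3 - <<'E'
from orth import *
o=robot.get_obs(); print('tcp case',case(np.array(o['tool_pos'])),o['width'])
im,d,K,T=snap('wrist'); Q=case(cloud(d,K,T))
m=(Q[...,2]>.060)&(Q[...,2]<.074)&(abs(Q[...,1])<.025)&(Q[...,0]<.0)&(Q[...,0]>-.04); print(m.sum(), Q[m].min(0) if m.any() else '',Q[m].max(0) if m.any() else '')
E
```

```text
time: 14.6
tool_pos: [0.5595, -0.2804, 0.1387]
ee_rot: [3.141, 0.0, 2.975]
wrist_force: [-0.0, 0.9, 0.2]
width: 0.031
finger_force: 0.0
tcp case [-0.0159  0.001   0.1387] 0.03100561453793473
384 [-0.0245 -0.0063  0.0601] [-0.0069  0.0078  0.069 ]
```

```bash
python3 -m handwheel '[[[0,0,0],[0,0,-0.3],0.68],[[0,0,0],[0,0,-0.4],0.68],[[0,0,0],[0,0,-0.4],0.68],[[0,0,0],[0,0,-0.3],0.68],[[0,0,0],[0,0,-0.09],0.68]]';python3 -m handwheel '[[[0,0,0],[0,0,0],1],[[0,0,0],[0,0,0],1],[[0,0,0],[0,0,0],1],[[0,0,0],[0,0,0],1],[[0,0,0],[0,0,0],1]]'
```

```text
time: 15.15
tool_pos: [0.5583, -0.2797, 0.0609]
ee_rot: [3.139, -0.004, 2.976]
wrist_force: [0.2, -0.0, 0.2]
width: 0.03
finger_force: 0.0
time: 15.65
tool_pos: [0.5601, -0.2829, 0.065]
ee_rot: [-3.139, 0.002, 2.974]
wrist_force: [-0.6, -4.5, -4.2]
width: 0.014
finger_force: 30.0
```

```bash
python3 -m handwheel '[[[0,0,0],[-0.08,0.0134,0],1],[[0,0,0],[-0.1,0.0168,0],1],[[0,0,0],[-0.1,0.0168,0],1],[[0,0,0],[-0.1,0.0168,0],1],[[0,0,0],[-0.08,0.0134,0],1]]';python3 -m handwheel '[[[0,0,0],[0,0,0],1],[[0,0,0],[0,0,0],1]]'
python3 - <<'E'
from orth import *
o=robot.get_obs(); print('tcp case',case(np.array(o['tool_pos'])))
for cam in('wrist','top','scene'):
    im,d,K,T=snap(cam,'p1_'+cam+'.png'); Q=case(cloud(d,K,T)); np.savez('p1_'+cam+'.npz',im=im,Q=Q,K=K,T=T)
    for nme in('pointer_tip','jaw_index','jaw'):
        for b in robot.boxes_of(nme,cam)[:1]:
            l,t,r,bo=map(int,b['bbox']); print(cam,nme,round(b['p'],2),(l,t,r,bo),Q[(t+bo)//2,(l+r)//2])
    print(cam,'tip px',proj(np.r_[c-.01525*e+.047*n,.064],K,T)[0],'line', proj(np.r_[c-.013*e+.040*n,.064],K,T)[0])
    g=orth(im,K,T,-.04,.02,.02,.07,.0005)
    g=g.mean(2).astype(int)
    if cam=='wrist':
        np.set_printoptions(linewidth=250,threshold=99999); print(g[40:110:2,10:80:3])
E
```

```text
time: 16.15
tool_pos: [0.5395, -0.2794, 0.065]
ee_rot: [-3.138, 0.009, 2.975]
wrist_force: [6.8, -7.4, -8.1]
width: 0.0137
finger_force: 30.0
time: 16.35
tool_pos: [0.5394, -0.2794, 0.065]
ee_rot: [-3.138, 0.008, 2.975]
wrist_force: [6.5, -6.6, -6.2]
width: 0.0135
finger_force: 30.0
tcp case [-0.0359 -0.0014  0.065 ]
wrist jaw_index 0.74 (211, 233, 351, 312) [-0.0336  0.0015  0.0673]
wrist jaw 0.63 (212, 235, 348, 310) [-0.0336  0.0009  0.0673]
wrist tip px [357.8121 297.579 ] line [345.7567 300.9076]
[[ 56  50  48  51  53  49  52  51  52  49  53  53  53  52  51  55  53  52  53  50  50  55  53  52]
 [ 54  53  53  51  50  50  54  51  47  53  48  50  54  51  49  51  52  46  47  49  51  51  54  53]
 [ 50  53  51  52  56  51  50  53  58  52  53  52  50  49  54  52  56  57  51  51  49  53  53  52]
 [ 48  52  49  49  49  47  47  47  47  48  51  47  46  49  51  49  48  44  49  51  44  42  48  46]
 [ 33  32  29  27  33  35  34  30  32  32  29  31  27  24  31  32  32  32  35  32  29  33  29  33]
 [ 28  29  22  26  23  23  23  27  29  26  21  23  30  31  27  29  26  24  25  17  26  26  31  22]
[... 2552 characters left out ...]
1 226 228 224 167  79]
 [116 170 175 170  75  88 229 228 229 214 209 215 128 175 178 175 175 174 181 227 228 221 162 137]
 [117 169 175 150  75  88 236 228 230 205 200 205 123 177 176 177 174 178 190 228 229 222 168 174]
 [119 174 171 150  73  84 236 228 231 185 171 188 120 179 173 175 179 173 189 225 229 225 170 174]]
top jaw_index 0.68 (354, 215, 375, 282) [-0.0358 -0.197   0.0009]
top tip px [259.4434 219.5465] line [262.7623 219.0444]
scene pointer_tip 0.57 (147, 190, 240, 265) [-0.1136  0.1448  0.0076]
scene jaw_index 0.52 (261, 220, 296, 240) [-0.0727 -0.0771  0.1433]
scene jaw 0.46 (257, 223, 294, 241) [-0.017  -0.0098  0.0392]
scene tip px [256.3037 208.836 ] line [259.4068 210.019 ]
```

```bash
python3 -m handwheel '[[[0,0,0],[-0.058,0.01,0],1],[[0,0,0],[-0.058,0.01,0],1],[[0,0,0],[0,0,0],1],[[0,0,0],[0,0,0],1],[[0,0,0],[0,0,0],1]]'
python3 - <<'E'
from orth import *
np.set_printoptions(linewidth=220,threshold=99999)
o=robot.get_obs(); print('tcp case',case(np.array(o['tool_pos'])))
im,d,K,T=snap('wrist','p2.png'); P=cloud(d,K,T); np.savez('p2.npz',im=im,P=P,K=K,T=T)
for f in('w4','w5','p1_wrist','p2'):
    z=np.load(f+'.npz'); Q=z['Q'] if 'Q' in z else case(z['P'])
    m=(Q[...,2]>.060)&(Q[...,2]<.072)&(abs(Q[...,1])<.009)&(Q[...,0]<.0)&(Q[...,0]>-.065); q=Q[m]
    if len(q): print(f,'post',len(q),q.min(0),q.max(0),np.percentile(q[:,0],[2,50,98]))
    g=orth(z['im'],z['K'],z['T'],-.1,.0,.02,.07,.00025).mean(2)
    # profile on bar columns y=.054...045
    cols=[int((.07-y)/.00025) for y in(.0535,.051,.0485)]
    for cc in cols: print(f,cc,g[40:400:2,cc-4:cc+4].mean(1).astype(int))
E
```

```text
time: 17.45
tool_pos: [0.534, -0.2785, 0.0649]
ee_rot: [-3.138, 0.009, 2.975]
wrist_force: [7.5, -6.8, -7.6]
width: 0.0136
finger_force: 30.0
tcp case [-0.0414 -0.0013  0.0649]
w4 post 277 [-0.0247 -0.006   0.0602] [-0.0063  0.0078  0.0689] [-0.0244 -0.0175 -0.0075]
w4 66 [ 26  26  26  26  27  28  28  28  25  23  24  25  21  18  18  21  23  23  23  23  21  19  17  17  17  18  19  20  23  23  20  18  22  28  31  34  35  36  41  48  54  56  60  65  71  77  82  87  92  98 102 106 108 111
 113 114 113 112 113 113 114 115 115 114 115 116 116 115 114 114 114 116 117 117 116 114 114 115 116 115 114 114 114 114 115 114 113 113 115 115 115 114 113 112 114 115 116 116 115 114 114 114 114 114 114 114 114 114
 114 114 113 113 114 115 115 114 114 115 114 114 114 115 114 114 115 117 117 115 114 109 103  93  85  78  76  75  73  73  74  75  73  72  72  74  75  91 113 139 152 165 172 175 173 167 160 143 124  99  82  73  76  76
  76  75  74  76  78  78  77  75  74  77  79  78  76  76  75  75  77  78]
w4 76 [ 20  19  19  21  23  23  23  21  20  21  24  28  29  28  25  22  22  26  28  25  21  22  25  25
[... 7534 characters left out ...]
  26  27  26  25  29  27  27  28  27  26  26  28  26  27  29  29  28  25  24  28  28  29  29  29  30  28  28  29  23  26  29  26  25  25  28  30  24  26  24  22  39  92 166 222 235 232 231 230
 229 229 229 229 229 229 231 231 230 230 230 231 231 231 231 230 230 230 230 229 229 230 230 230 230 231 231 232 231 231 230 230 229 229 230 230 229 230 231 232 232 231 231 231 231 232 234 203 140  89  75  72  71  74
  75  74  73  72  73  73  74  73  71  74  74  73  73  72  73  73  73  73  73  70  73  74  72  72  74  73  73  74  74  75  73  73  73  73  72  72  74  74  70  81 115 145 164 172 173 173 173 171 162 145 113  85  74  76
  76  76  75  76  76  76  74  74  89 107  98  91  95  91  87  81  79  87]
```

```bash
python3 -m handwheel '[[[0,0,0],[-0.005,0.001,0],1],[[0,0,0],[0,0,0],1],[[0,0,0],[0,0,0],1],[[0,0,0],[0,0,0],1],[[0,0,0],[0,0,0],1]]'
python3 - <<'E'
from orth import *
o=robot.get_obs(); print('tcp case',case(np.array(o['tool_pos'])))
im,d,K,T=snap('wrist','p3.png'); P=cloud(d,K,T)
Ws={f:np.load(f+'.npz') for f in('w4','w5','p2')}
# front edge of post top in ortho at z=.068 (bright top -> darker front face)
for f,(i,k,t) in {'w4':(Ws['w4']['im'],Ws['w4']['K'],Ws['w4']['T']),'w5':(Ws['w5']['im'],Ws['w5']['K'],Ws['w5']['T']),'p2':(Ws['p2']['im'],Ws['p2']['K'],Ws['p2']['T']),'p3':(im,K,T)}.items():
    g=orth(i,k,t,-.07,.0,-.01,.01,.00025,z=.068).mean(2)
    for y in ((.0045,) if f=='w5' else (.003,0,-.003)):
        cc=int((.01-y)/.00025); p=cv2.GaussianBlur(g[:,cc-4:cc+4].mean(1).reshape(-1,1),(1,9),1.5).ravel()
        dd=np.diff(p); js=[j for j in range(30,len(dd)-1) if dd[j]<-5 and dd[j]==dd[max(0,j-6):j+7].min()]
        print(f,y,[(round(-(j+.5)*.25,2),round(dd[j],1)) for j in js])
E
```

```text
time: 18.0
tool_pos: [0.534, -0.2785, 0.065]
ee_rot: [-3.138, 0.009, 2.975]
wrist_force: [8.4, -7.0, -8.2]
width: 0.0139
finger_force: 30.0
tcp case [-0.0414 -0.0013  0.065 ]
w4 0.003 [(-9.88, np.float64(-6.9)), (-19.88, np.float64(-6.4)), (-25.12, np.float64(-11.2)), (-30.62, np.float64(-5.6))]
w4 0 [(-25.38, np.float64(-12.5))]
w4 -0.003 [(-25.38, np.float64(-13.5))]
w5 0.0045 [(-13.88, np.float64(-9.3)), (-31.38, np.float64(-7.8))]
p2 0.003 [(-10.62, np.float64(-9.9)), (-20.62, np.float64(-11.1)), (-30.62, np.float64(-14.4)), (-39.88, np.float64(-6.6)), (-51.38, np.float64(-13.8))]
p2 0 [(-51.38, np.float64(-16.2))]
p2 -0.003 [(-51.62, np.float64(-17.0))]
p3 0.003 [(-10.62, np.float64(-9.8)), (-20.62, np.float64(-10.8)), (-30.62, np.float64(-13.9)), (-39.88, np.float64(-6.5)), (-51.38, np.float64(-14.1))]
p3 0 [(-51.38, np.float64(-16.0))]
p3 -0.003 [(-51.62, np.float64(-16.8))]
```

```bash
python3 lidfit.py .003 .025 | tail -2
```

```text
scene 3264 slope x,y, z [-0.0011 -0.0004  0.0076] [ 0.4053 -0.1876  0.0039] [ 0.5876 -0.0603  0.0117]
((0.49641233682632446, -0.12394677847623825), (0.12725071609020233, 0.18238341808319092), 89.84282684326172)
```

```bash
python3 -m handwheel '[[[0,0,0],[-0.008,0.0013,0],1],[[0,0,0],[0,0,0],1],[[0,0,0],[0,0,0],1],[[0,0,0],[0,0,0],1]]'
python3 - <<'E'
from orth import *
o=robot.get_obs(); print('tcp case',case(np.array(o['tool_pos'])))
E
```

```text
time: 18.55
tool_pos: [0.5336, -0.2784, 0.065]
ee_rot: [-3.138, 0.009, 2.975]
wrist_force: [8.2, -7.7, -7.6]
width: 0.0142
finger_force: 30.0
tcp case [-0.0418 -0.0014  0.065 ]
```

```bash
python3 -c "
from bench import robot
print(robot.close_job())"
```

```text
the job is handed in; nothing more can be done
None
```

The job is handed in: the lid lies flat on the bench across the gap to the left of the clamp, and the arm holds the jaw about 26.8 mm open against its spring, where I measured the mark at 26.7 mm. The gripper hid the index line and pointer at the end, so that opening comes from arm readings, and camera checks on the post suggest it could be up to about 0.5 mm short. I also tipped the lid to 0.28 rad by mistake, past the 0.25 rad where the clips bind; the wrist force stayed low and it came free normally.

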